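# Fit a sanding drum to the spindle sander and hold it home

## Task

Get the shoe shop's spindle sander ready: first swing both halves of the pulley guard shut until their edges meet. Then take the straight sanding drum out of the rack, lower its keyed shaft into the spindle hub, turn it until the key drops into the keyway, and push on against the ejector spring until the drum's collar sits flat on the hub. Finish while still holding the drum pressed fully home (do not let go: the draw bolt is tightened from below meanwhile), and leave the other heads and everything else on the bench where they are.

Things in the scene. Friction and masses are not known exactly. Their poses are not given: they have to be found in the camera images.
- machine: Bench spindle sander, fixed: green cast base 30 mm thick, 220 mm square round the spindle; grey belt tunnel 88 mm wide, 105 mm high; green motor 112 mm across, top at 187 mm, 200 mm behind the spindle. Origin: on the bench, on the vertical spindle axis; +x points from spindle to motor, +y to the left half of the guard, z up. The upright steel hub rises out of the pulley guard's top.
- hub_mouth (a point): Centre of the top face of the spindle hub (48 mm across), 150 mm above the bench, 45 mm above the guard's top. Vertical bore 22 mm across, with one keyway 10 mm wide, open at the top and reaching 15.5 mm from the axis. z up, x points from the axis to the keyway (its direction varies). The spindle is held by its brake (1 N m turns it).
- ejector (a joint): Travel (m) of the sprung ejector disc in the hub's bore: 0 = up, its top 27 mm below the mouth; 6 N starts it, 12 N holds it 0.015 down, where a drum is fully home. It lifts a drum that is let go of by up to 15 mm.
- guard_left (a joint): Hinge angle (rad) of the left (machine +y) half of the pulley guard, a grey half shell round the spindle (outer radius 69 mm, top 105 mm above the bench, top opening 66 mm across) hinged on an upright pin beside the tunnel: 0 = shut at its stop, front edge on the machine's middle plane; grows to 1.2 as it swings outward. Stays where it is left (friction 0.15 N m).
- guard_right (a joint): The same for the right (machine -y) half of the guard, the mirror image. Both at 0: their front edges touch, on the side away from the motor.
- guard_left_lug (a point): Top centre of the left half's closing lug: an upright plate 8 mm thick, 32 mm long, standing out from the front edge, from 50 to 125 mm above the bench, 145 mm from the hinge. Axes turn with the half: x along the plate (the machine's x when shut), y across. Shut, the two lugs lie face to face 83 mm in front of the spindle axis, 16 mm thick together, and can be pinched from above.
- guard_right_lug (a point): The same on the right half.
- guard_left_hinge (a point): On the upright hinge pin of the left half, at the height of the lug's top (125 mm): 53 mm behind (+x) and 54 mm to the left of the spindle axis.
- guard_right_hinge (a point): The same for the right half, 54 mm to the right of the spindle axis.
- rack: Plywood block 200 x 200 x 50 mm, fixed, with four holes 33 mm across at 47.5 mm either way from its centre; three hold heads, one is empty. Origin: centre of its underside.
- drum: The straight sanding drum (0.42 kg): a brown abrasive cylinder 56 mm across, from 8 to 54 mm above the origin; cap 44 mm across up to 62 mm; grip boss above. Origin: on the axis, at the underside of its steel collar (46 mm across), which sits on the rack and later on the hub; z up. The shaft below it is 42 mm long. The key is on the +x side.
- drum_boss (a point): Centre of the top of the drum's aluminium spanner boss, 92 mm above the drum's origin: 30 mm high, 40 mm long, with two flats 26 mm apart facing the drum's +y and -y, each 30 mm long: grip there. A small dark rib on top, 12 mm off the axis, lies on the key's (+x) side. Axes as the drum's.
- drum_tip (a point): Lower end of the drum's shaft, 42 mm below its origin. Shaft 20 mm across, the end tapered; its lowest 14 mm are plain and enter the bore at any angle; above that one key, 7 mm wide, stands out to 14 mm from the axis and runs 28 mm up to the collar. The key rests on the hub's face until it meets the keyway.
- felt_cone: Polishing head of pale felt, tapering from 58 mm at the bottom to 32 mm, same height as the drum, on a keyed arbor like the drum's, standing in the rack; a bystander, leave it where it is. Origin under its collar.
- brush_head: Round bristle brush head, 72 mm across and 30 mm high, lower than the drum (boss top 72 mm above its collar), on a keyed arbor like the drum's, standing in the rack; a bystander, leave it where it is. Origin under its collar.
- polish_tin: Flat polish tin, 72 mm across, 24 mm high; bystander. Origin: centre of its underside.
- hammer: Shoemaker's hammer lying on the bench; bystander.
- glue_jar: Glass jar with a black cap, 72 mm across, 110 mm high; bystander. Origin: centre of its underside.
- shoe_last: Wooden shoe last, 260 mm long, 88 mm high; bystander. Origin: middle of its underside.
- polish_brush: Wooden hand brush, 150 x 48 x 42 mm; bystander. Origin: middle of its underside.

How it is judged:
On the way, in this order (a step that is already met when the one before it is completed fails the run):
1. both halves of the pulley guard are shut, edge to edge (value of joint each of guard_left, guard_right below 0.03 rad), for 0.2 s.
2. the drum's shaft stands in the hub's bore (horizontal distance between drum and hub_mouth below 0.004 m and z of drum in the frame of hub_mouth below 0.036 m), for 0.05 s.
At the end, for the whole second after the job is handed in: Both guard halves are shut (each within 0.03 rad, about 4 mm at the lugs), and the drum is in the hub, key in keyway (within 0.2 rad), upright (0.05 rad), centred (3 mm), its collar within 2 mm of the hub's face against the ejector spring, at rest and still held and pressed by the gripper (all of step 1 and z of drum in the frame of hub_mouth between -0.003 and 0.002 m and horizontal distance between drum and hub_mouth below 0.003 m and angle between the z axis of drum and the z axis of hub_mouth, either way round below 0.05 rad and angle between the x axis of drum and the x axis of hub_mouth, either way round below 0.2 rad and contact force between drum and the fingers above 2 N and linear speed of drum below 0.02 m/s); the arm keeps its last pose, push and grip.
It fails at once if another head or another thing on the bench is moved by more than 30 mm (distance of any of felt_cone, brush_head, polish_tin, hammer, glue_jar, shoe_last, polish_brush from where it was at the start of the episode above 0.03 m).
It also fails if it takes over 67 s, if anything falls off the work surface, if the arm or the gripper's body presses on something with over 40 N, if the wrist force passes 120 N, or if a joint passes its speed limit or range.

## Robot

A 6-joint arm with a two-finger parallel gripper is mounted at the origin on the work surface. World frame = base frame: x ahead of the robot, y to its left, z up, the work surface at z = 0. Lengths are in m, angles in rad, forces in N, time in s.
With the tool pointing down it reaches from about 0.375 to 0.825 m from the base axis. Payload 5.5 kg.
Tool frame: the origin (TCP) lies at the very end of the fingers, on their centre line; the grasp point (between the pads) lies 19 mm behind it; z points along the fingers, y is the line along which they close (so a half turn about z gives the same grasp; the last joint's range is limited). The gripper opens to 85 mm and grips with 20 to 120 N. Pads are 22 mm wide; open, the fingers measure 114 mm over their backs; the gripper's body (76 mm by 85 mm) begins 54 mm behind the grasp point. The pads swing forward as they close: fully open they stand 13 mm farther back than shut.
Start: joints at [1.324, 0.314, -0.047, 1.21, 0, 1.571], TCP at [0.147, 0.582, 0.231] pointing down, gripper open.
Joint ranges: [-2.67, 2.67], [-0.69, 1.73], [-1.03, 1.25], [-2.08, 2.16], [-1.42, 1.45], [-3.14, 3.14]. Speed limits (rad/s): [2.39, 2.39, 3.01, 3.14, 3.14, 3.14].

## Interface

Orientations are given as a rotation vector (axis times angle).
In Python, from cell import bot, imaging, workorder gives the robot as it stands.
- The arm moves only by the tool send_rows, never from a script. Its arguments are lists of equal length, an entry for each row: "hand": the opening, from 0 (shut) to 1 (fully open); "translation": the shift along the tool's x, y, z as a fraction of full scale, a list of three; "spin": the turn about the tool's z as a fraction of full scale. A call has 1 to 8 rows; each row is the pose to reach, as a shift and turn from the pose commanded when the call began, along the tool's axes at that moment, turning the shorter way round; what a row does not reach only later rows make up. Full scale, the value 1, is 0.2 m for a shift and pi rad for a turn. A row lasts 1/12 s, in which the tool goes at most 41.7 mm and 7.16 degrees, less where a joint would pass 70% of its speed; a pose out of reach is approached as far as the arm can. A call with a number of a shift or a turn outside -1 to 1 is refused whole. A call with a gripper value outside its range is refused whole. The fingers move at their own pace and stop on an object; the grip force is fixed at half the most. Time passes only in rows, so rows that repeat a pose let the fingers close. It gives the time, the measured TCP pose, the force, the opening and the grip force at its end, in the units of the state.
- bot.read_state(): the state, without advancing time (a new reading comes with each control period).
- imaging.read_camera(name): name is "scene" or "top" or "wrist"; returns the picture (400x640x3 uint8, red, green, blue); there is no depth.
- imaging.calibration(name): a dict with "fx", "fy", "cx", "cy" (pixels), "xyz" and "rotation" of the camera in the world; the wrist camera has in their place "tool_from_camera" (4x4, takes a point from camera to tool coordinates, whose origin is the TCP and whose axes are the flange's). Camera axes: x right, y down, z forward; pixel columns grow to the right and rows downward; lengths in m; the calibration is good to about 2 mm. A picture is of the moment at which its call begins: read the wrist's pose just before it. calibration takes no time and is no camera call.
- workorder.close_job(): hands the job in; it is judged then, once.
Trained networks look in the newest picture that a camera, given by its name, has taken for a name from the list of things; names that differ only in an ending like _2 or _b are one class to them, and where a whole thing is asked for, a point or a joint stands for the part that bears it (a point fixed in the world has none). Each returns a list of dicts, best first, with "confidence" (0 to 1); they miss things now and then, are a little off and sometimes report something else, mostly with a low value. They report only what shows in the picture. A call takes as long as a camera call.
- imaging.find_in(camera, query): "box" ([centre column, centre row, width, height] in pixels, round what is visible of it).
- imaging.cut_out(camera, query): "pixels" (400x640 bool, what is visible of it) and "box" ([centre column, centre row, width, height] in pixels, round what is visible of it).
- imaging.landmark_of(camera, query): "location" ([row, column] in pixels: a listed point, or the origin of a listed thing).
The state is a dict: "time_s": time; "qpos": joint angles; "joint_velocities": joint speeds; "tau": joint torques, N m; "position": TCP position; "ee_rot": TCP orientation; "force": force on the tool from outside, world axes, zero at the start; "moment": the same for the moment, N m; "width": finger opening in m; "gripper_force": force on a finger pad.
Only numpy, scipy, OpenCV 4.12 (cv2) and the standard library are available. Lean on these libraries where they do the work, as an engineer would, in place of code of your own. Each camera call takes 0.05 s, during which the arm holds its last target. There are 200 camera calls.

## Working session

There is one attempt and no reset: what is moved stays moved. The work goes in short steps, Python scripts to look and compute and a tool call to move; the robot and the scene stay as the last step left them, time stands still between calls to the robot, and variables do not carry over. Pictures are saved under pics/ and viewed, at most 10 in all, crops included, and the job is handed in when it is done.

Besides the shell and the picture viewer there is one more tool, called after "Call:" by a JSON object that holds its "method" and its "body", one argument or row to a line. send_rows: Moves the arm, as the interface text tells. Its arguments: {"type":"object","properties":{"hand":{"type":"array"},"translation":{"type":"array"},"spin":{"type":"array"}},"required":["hand","translation","spin"]}

```bash
mkdir -p pics; ls; cat > h.py <<'E'
import numpy as np, cv2
from scipy.spatial.transform import Rotation as R
from cell import bot, imaging, workorder
def cam(name):
    c=imaging.calibration(name); K=np.array([[c['fx'],0,c['cx']],[0,c['fy'],c['cy']],[0,0,1]])
    if 'xyz' in c:
        r=np.array(c['rotation']); 
        r=r if r.shape==(3,3) else R.from_rotvec(r).as_matrix()
        return K,r,np.array(c['xyz'])
    s=bot.read_state(); T=np.eye(4); T[:3,:3]=R.from_rotvec(s['ee_rot']).as_matrix(); T[:3,3]=s['position']
    T=T@np.array(c['tool_from_camera']); return K,T[:3,:3],T[:3,3]
def ray(C,rc):
    K,r,p=C; return p, r@np.linalg.inv(K)@np.array([rc[1],rc[0],1.])
def at_z(C,rc,z):
    p,d=ray(C,rc); return p+d*(z-p[2])/d[2]
def proj(C,P):
    K,r,p=C; q=K@(r.T@(np.array(P)-p)); return q[:2]/q[2]
def snap(name,f):
    im=imaging.read_camera(name); cv2.imwrite('pics/'+f,np.ascontiguousarray(im[:,:,::-1])); return im
E
python3 - <<'E'
from h import *
s=bot.read_state(); print(s)
for n in ('top','scene'):
    C=cam(n); snap(n,n+'0.png'); print(n,C[2],C[0][0])
    for q,z in [('hub_mouth',.15),('guard_left_lug',.125),('guard_right_lug',.125),('guard_left_hinge',.125),('guard_right_hinge',.125),('drum_boss',.142),('machine',0),('rack',0),('felt_cone',.05),('brush_head',.05),('polish_tin',0),('glue_jar',0),('shoe_last',0),('polish_brush',0),('hammer',0)]:
        l=imaging.landmark_of(n,q)
        for d in l[:2]: print(q,np.round(d['location'],1),round(d['confidence'],2),at_z(C,d['location'],z).round(4))
E
```

```text
pics
{'time_s': 0.0, 'qpos': array([ 1.32400758e+00,  3.14242257e-01, -4.80489269e-02,  1.21022138e+00,
        2.47878907e-05,  1.57080333e+00]), 'joint_velocities': array([-0.00013553,  0.00206379,  0.00035802,  0.00091884,  0.00095376,
        0.00084851]), 'tau': array([ 2.10433856e-03, -5.39589214e+01,  3.39747584e+01,  1.93115923e-02,
        5.81845211e-05, -6.78506808e-06]), 'position': array([0.14642664, 0.58126675, 0.23043807]), 'ee_rot': array([-3.86653651e-01, -3.11746925e+00,  2.67036378e-03]), 'force': array([-0.5448539 , -0.39154279, -0.01760085]), 'moment': array([-0.06374226, -0.04448991,  0.01181448]), 'gripper_force': 0.0, 'width': 0.08550969234412474}
top [0.42036766 0.04105152 1.60878703] [429.62140336   0.         322.37388085]
hub_mouth [187.6 295.6] 0.86 [0.5532 0.121  0.15  ]
guard_left_lug [217.  278.2] 0.79 [0.4534 0.1813 0.125 ]
guard_right_lug [208.3 326.9] 0.81 [0.4843 0.0135 0.125 ]
guard_left_hinge [176.9 278.4] 0.72 [0.5924 0.1824 0.125 ]
guard_right_hinge [169.4 309.5] 0.59 [0.6193 0.0746 0.125 ]
drum_boss [181.7 406.4] 0.74 [ 0.5766 -0.259   0.142 ]
[... 1018 characters left out ...]
.125 ]
drum_boss [252.8 257.9] 0.84 [ 0.5742 -0.2577  0.142 ]
machine [209.9 344.3] 0.9 [0.5535 0.1237 0.    ]
rack [282.2 241.6] 0.66 [ 0.5318 -0.3007  0.    ]
felt_cone [249.5 241.8] 0.76 [ 0.4719 -0.2432  0.05  ]
brush_head [290.6 233.7] 0.81 [ 0.5678 -0.352   0.05  ]
brush_head [246.7 246.5] 0.45 [ 0.4738 -0.2265  0.05  ]
polish_tin [163.2 379.3] 0.87 [0.4895 0.3806 0.    ]
polish_tin [255.  260.8] 0.71 [ 0.4966 -0.1949  0.    ]
glue_jar [294.  336.5] 0.57 [ 0.7597 -0.1336  0.    ]
polish_brush [138.1 396.2] 0.91 [0.445  0.5336 0.    ]
polish_brush [177.9 346.4] 0.47 [0.4558 0.2406 0.    ]
hammer [159.6 336.4] 0.75 [0.3652 0.2852 0.    ]
hammer [249.7 245.3] 0.6 [ 0.4467 -0.2152 -0.    ]
```

```bash
python3 - <<'E'
import cv2
a=cv2.imread('pics/top0.png')[110:290,160:500]
cv2.imwrite('pics/topc.png',cv2.resize(a,None,fx=2.35,fy=2.35,interpolation=cv2.INTER_CUBIC))
a=cv2.imread('pics/scene0.png')[120:320,200:420]
cv2.imwrite('pics/scenec.png',cv2.resize(a,None,fx=2.9,fy=2.9,interpolation=cv2.INTER_CUBIC))
E
```

```text
(no output)
```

View pics/topc.png

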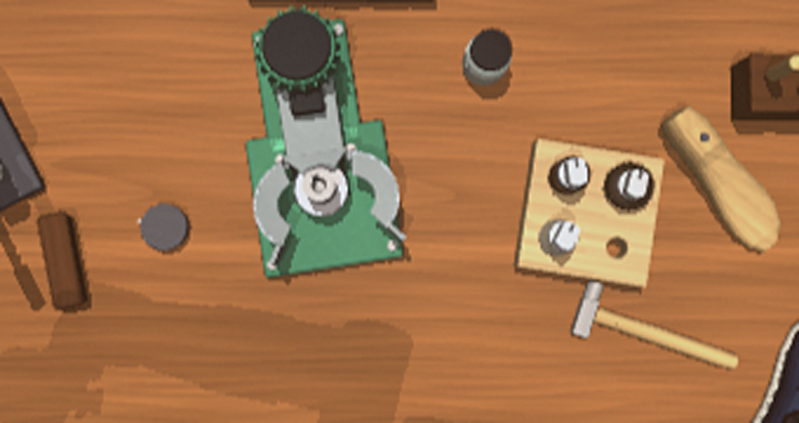

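View pics/scenec.png

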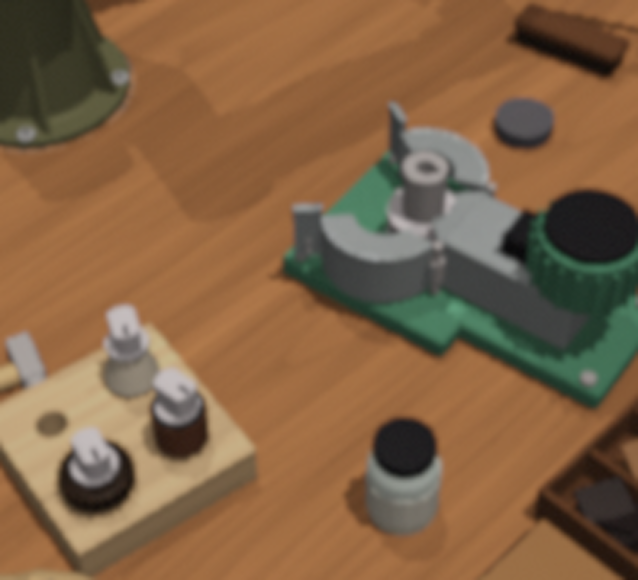

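The top view shows the machine with the hub at full-image pixel (296,188) and the guard lugs open on both sides at (280,216) and (327,206). The drum is at (403,184), in the rack's far-left hole. The brush is far right at (428,188), the felt cone near left at (398,211), and the near-right hole is empty. The scene view agrees. I'll move over the machine for a closer look.

```bash
cat >> h.py <<'E'
def yaw_now():
    r=R.from_rotvec(bot.read_state()['ee_rot']).as_matrix(); return np.arctan2(r[1,1],r[0,1])
def plan(*targets):
    """targets (xyz, yaw of tool y in rad or None): fractions from the present pose, nominally vertical tool"""
    s=bot.read_state(); y=yaw_now()
    Y=np.array([np.cos(y),np.sin(y),0]); Z=np.array([0,0,-1.]); M=np.stack([np.cross(Y,Z),Y,Z])
    for p,t in targets:
        d=M@(np.array(p)-s['position'])/.2
        a=0 if t is None else (t-y+np.pi/2)%np.pi-np.pi/2
        print('tr',d.round(4).tolist(),'spin',round(-a/np.pi,4),'rows>=',round(np.linalg.norm(d)*.2/.0417,1))
def st():
    s=bot.read_state(); print('t %.2f'%s['time_s'],'pos',s['position'].round(4),'yaw %.3f'%yaw_now(),'F',s['force'].round(1),'w %.4f'%s['width'],'gf %.1f'%s['gripper_force'],'q',s['qpos'].round(2))
E
python3 - <<'E'
from h import *
print(np.round(imaging.calibration('wrist')['tool_from_camera'],3),imaging.calibration('wrist')['fx'])
plan(([.48,.15,.36],1.81))
E
```

```text
[[ 0.    -0.958 -0.286  0.073]
 [ 1.    -0.     0.001  0.   ]
 [-0.001 -0.286  0.958 -0.143]
 [ 0.     0.     0.     1.   ]] 344.0888890352142
tr [-2.1441, -1.6863, -0.6435] spin -0.1547 rows>= 13.4
```

Call:
{"method": "send_rows", "body": {
  "hand": [0,0,0,0,0,0,0,0],
  "translation": [
    [-0.1,-0.08,-0.1],
    [-0.3,-0.25,-0.32],
    [-0.5,-0.42,-0.32],
    [-0.7,-0.6,-0.32],
    [-0.9,-0.75,-0.32],
    [-1,-0.84,-0.32],
    [-1,-0.84,-0.32],
    [-1,-0.84,-0.32]
  ],
  "spin": [0,0,0,0,0,0,0,0]
}}

```text
time_s: 2.27
position: [0.3025, 0.3653, 0.296]
ee_rot: [0.396, 3.114, -0.002]
force: [0.2, -0.7, 0.4]
width: -0.0
gripper_force: 0.0
```

Call:
{"method": "send_rows", "body": {
  "hand": [0,0,0,0,0,0,0,0],
  "translation": [
    [-0.1,-0.08,-0.1],
    [-0.3,-0.25,-0.32],
    [-0.5,-0.42,-0.32],
    [-0.7,-0.6,-0.32],
    [-0.9,-0.75,-0.32],
    [-1,-0.84,-0.32],
    [-1,-0.84,-0.32],
    [-1,-0.84,-0.32]
  ],
  "spin": [-0.04,-0.08,-0.12,-0.155,-0.155,-0.155,-0.155,-0.155]
}}

```text
time_s: 2.93
position: [0.455, 0.1544, 0.3595]
ee_rot: [-0.369, 3.118, -0.003]
force: [-0.4, 0.0, -0.6]
width: 0.0001
gripper_force: 0.0
```

```bash
python3 - <<'E'
from h import *
st(); C=cam('wrist'); snap('wrist','w1.png')
for q,z in [('hub_mouth',.15),('guard_left_lug',.125),('guard_right_lug',.125),('guard_left_hinge',.125),('guard_right_hinge',.125)]:
    for d in imaging.landmark_of('wrist',q)[:2]: print(q,np.round(d['location'],1),round(d['confidence'],2),at_z(C,d['location'],z).round(4))
E
```

```text
t 2.93 pos [0.455  0.1544 0.3595] yaw 1.806 F [-0.4  0.  -0.6] w 0.0001 gf 0.0 q [ 0.33  0.06 -0.06  1.44 -0.    0.09]
hub_mouth [247.8 269.2] 0.84 [0.5555 0.1217 0.15  ]
guard_left_lug [167.5 346.9] 0.63 [0.4515 0.186  0.125 ]
guard_right_lug [159.8 183.9] 0.67 [0.4853 0.0081 0.125 ]
guard_right_hinge [274.2 227.6] 0.71 [0.6144 0.0778 0.125 ]
```

View pics/w1.png

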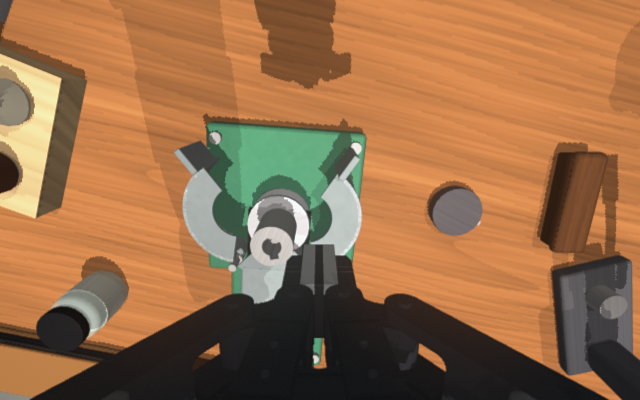

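The wrist view (its top is the robot side) shows the left lug at (350,160), the right lug at (188,153) and the hub mouth at (271,246). The plate's front edge runs from (207,122) to (365,133). Next I'll get the machine yaw from the plate edge and the motor.

```bash
python3 - <<'E'
from h import *
C=cam('wrist'); a=at_z(C,[122,207],.03); b=at_z(C,[133,366],.03); d=b-a
print(a,b,np.linalg.norm(d),'yaw',np.arctan2(-d[0],d[1]))
hub=np.array([.5555,.1217])
T=cam('top'); m=at_z(T,[110+47/2.35,160+298/2.35],.187)[:2]; print('motor',m,np.linalg.norm(m-hub),np.arctan2(*(m-hub)[::-1]))
for yaw in (.15,.2,.25):
    c,s=np.cos(yaw),np.sin(yaw); M=np.array([[c,-s],[s,c]])
    print(yaw,'L/R lug in machine',(M.T@([.4525,.184]-hub)).round(4),(M.T@([.4853,.010]-hub)).round(4),'Rhinge',(M.T@([.6144,.0778]-hub)).round(4),'Lh',(M.T@([.5924,.1824]-hub)).round(4))
E
```

```text
[0.4491394  0.00526102 0.03      ] [0.41205809 0.21666063 0.03      ] 0.2146271618864615 yaw 0.17364209316568618
motor [0.74355535 0.15028011] 0.19021471395380077 0.1508229751315395
0.15 L/R lug in machine [-0.0925  0.077 ] [-0.0861 -0.1   ] Rhinge [ 0.0517 -0.0522] Lh [0.0456 0.0545]
0.2 L/R lug in machine [-0.0886  0.0815] [-0.091  -0.0955] Rhinge [ 0.049  -0.0547] Lh [0.0482 0.0522]
0.25 L/R lug in machine [-0.0844  0.0858] [-0.0957 -0.0909] Rhinge [ 0.0462 -0.0571] Lh [0.0508 0.0497]
```

```bash
cat >> h.py <<'E'
HUB=np.array([.5555,.1217]); MY=.172
def mach(x,y,z):
    c,s=np.cos(MY),np.sin(MY); return [HUB[0]+c*x-s*y, HUB[1]+s*x+c*y, z]
E
python3 - <<'E'
from h import *
t=MY+np.pi/2
plan((mach(-.09,.12,.36),t),(mach(-.09,.12,.16),t),(mach(-.09,.12,.095),t),(mach(-.09,.024,.095),t),(mach(-.09,.024,.16),t),(mach(-.09,-.145,.16),t),(mach(-.09,-.145,.095),t),(mach(-.09,-.024,.095),t))
E
```

```text
tr [-0.052, 0.3226, -0.0038] spin 0.0222 rows>= 1.6
tr [-0.052, 0.3226, 0.9962] spin 0.0222 rows>= 5.0
tr [-0.052, 0.3226, 1.3212] spin 0.0222 rows>= 6.5
tr [-0.0185, -0.1563, 1.3212] spin 0.0222 rows>= 6.4
tr [-0.0185, -0.1563, 0.9962] spin 0.0222 rows>= 4.8
tr [0.0405, -0.9992, 0.9962] spin 0.0222 rows>= 6.8
tr [0.0405, -0.9992, 1.3212] spin 0.0222 rows>= 7.9
tr [-0.0017, -0.3957, 1.3212] spin 0.0222 rows>= 6.6
```

Call:
{"method": "send_rows", "body": {
  "hand": [0,0,0,0,0,0,0],
  "translation": [
    [-0.05,0.15,0.1],
    [-0.05,0.32,0.2],
    [-0.05,0.32,0.4],
    [-0.05,0.32,0.6],
    [-0.05,0.32,0.8],
    [-0.05,0.32,0.98],
    [-0.05,0.32,0.98]
  ],
  "spin": [0.022,0.022,0.022,0.022,0.022,0.022,0.022]
}}

```text
time_s: 3.82
position: [0.441, 0.2219, 0.1567]
ee_rot: [0.272, -3.119, 0.006]
force: [-1.4, -0.3, -0.2]
width: -0.0001
gripper_force: 0.0
```

Call:
{"method": "send_rows", "body": {
  "hand": [0,0,0,0,0,0,0,0],
  "translation": [
    [0,0,0.17],
    [0,0,0.34],
    [0,-0.05,0.34],
    [0,-0.15,0.34],
    [0,-0.26,0.34],
    [0,-0.37,0.34],
    [0,-0.46,0.34],
    [0,-0.46,0.34]
  ],
  "spin": [0,0,0,0,0,0,0,0]
}}

```text
time_s: 4.48
position: [0.4646, 0.1316, 0.0985]
ee_rot: [-0.265, 3.127, 0.003]
force: [-0.2, 0.2, 0.2]
width: -0.0002
gripper_force: 0.0
```

```bash
python3 - <<'E'
from h import *
st(); C=cam('wrist'); snap('wrist','w2.png')
c,s=np.cos(MY),np.sin(MY); M=np.array([[c,-s],[s,c]])
print('tcp mach',M.T@(bot.read_state()['position'][:2]-HUB))
for q,z in [('guard_left_lug',.125),('guard_right_lug',.125),('hub_mouth',.15)]:
    for d in imaging.landmark_of('wrist',q)[:2]: print(q,np.round(d['location'],1),round(d['confidence'],2),M.T@(at_z(C,d['location'],z)[:2]-HUB))
E
```

```text
t 4.48 pos [0.4646 0.1316 0.0985] yaw 1.740 F [-0.2  0.2  0.2] w -0.0002 gf 0.0 q [ 0.28  0.19 -0.53  0.85  0.    0.11]
tcp mach [-0.08822645  0.0257508 ]
guard_left_lug [303.4 271.3] 0.96 [-0.08365522  0.00710086]
```

View pics/w2.png

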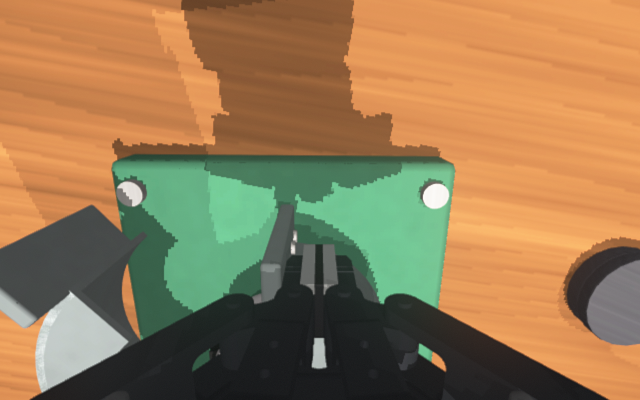

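The left lug now stands nearly shut at (280,240), just beside the closed fingers. The right half is next.

Call:
{"method": "send_rows", "body": {
  "hand": [0,0,0,0,0,0,0,0],
  "translation": [
    [0,0.03,-0.16],
    [0,0.03,-0.32],
    [0,-0.1,-0.32],
    [0,-0.3,-0.32],
    [0,-0.5,-0.32],
    [0,-0.7,-0.32],
    [0,-0.86,-0.32],
    [0,-0.86,-0.32]
  ],
  "spin": [0,0,0,0,0,0,0,0]
}}

```text
time_s: 5.35
position: [0.4928, -0.0413, 0.1599]
ee_rot: [-0.262, 3.13, -0.005]
force: [0.9, -0.0, 1.0]
width: 0.0003
gripper_force: 0.0
```

Call:
{"method": "send_rows", "body": {
  "hand": [0,0,0,0,0,0,0,0],
  "translation": [
    [0,0,0.17],
    [0,0,0.33],
    [0,0.1,0.33],
    [0,0.22,0.33],
    [0,0.34,0.33],
    [0,0.46,0.33],
    [0,0.58,0.33],
    [0,0.61,0.33]
  ],
  "spin": [0,0,0,0,0,0,0,0]
}}

```text
time_s: 6.02
position: [0.4705, 0.0865, 0.0937]
ee_rot: [-0.275, 3.129, 0.001]
force: [1.6, -2.8, 0.6]
width: 0.0001
gripper_force: 1.2
```

Call:
{"method": "send_rows", "body": {
  "hand": [0,0,0,0.5,1,1,1,1],
  "translation": [
    [0,-0.01,0],
    [0,-0.03,-0.16],
    [0,-0.03,-0.33],
    [0,0.12,-0.33],
    [0,0.12,-0.33],
    [0,0.12,-0.33],
    [0,0.12,-0.33],
    [0,0.12,-0.33]
  ],
  "spin": [0,0,0,0,0,0,0,0]
}}

```text
time_s: 6.68
position: [0.4663, 0.1057, 0.1586]
ee_rot: [0.267, -3.129, 0.001]
force: [-0.5, 0.6, -0.1]
width: 0.0603
gripper_force: 0.0
```

```bash
python3 - <<'E'
from h import *
st(); C=cam('wrist'); snap('wrist','w3.png')
c,s=np.cos(MY),np.sin(MY); M=np.array([[c,-s],[s,c]])
print('tcp mach',M.T@(bot.read_state()['position'][:2]-HUB))
for q,z in [('guard_left_lug',.125),('guard_right_lug',.125),('hub_mouth',.15)]:
    for d in imaging.landmark_of('wrist',q)[:2]: print(q,np.round(d['location'],1),round(d['confidence'],2),M.T@(at_z(C,d['location'],z)[:2]-HUB))
E
```

```text
t 6.68 pos [0.4663 0.1057 0.1586] yaw 1.741 F [-0.5  0.6 -0.1] w 0.0603 gf 0.0 q [ 0.22  0.13 -0.45  0.99 -0.    0.05]
tcp mach [-0.09051553 -0.00053325]
guard_right_lug [241.5 316.5] 0.67 [-0.08594454 -0.00143753]
```

View pics/w3.png

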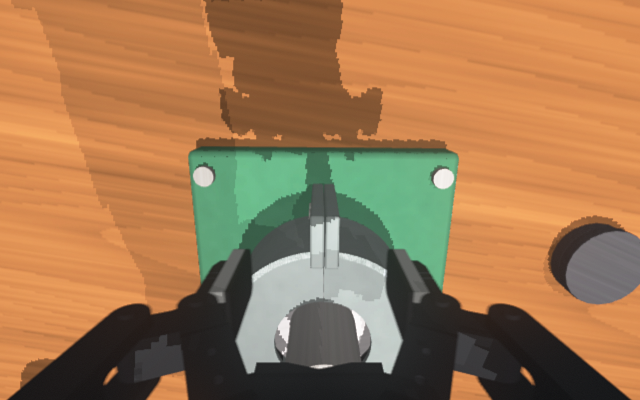

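Both lugs stand face to face at (325,242) with a hairline gap, so I'll pinch them fully shut.

Call:
{"method": "send_rows", "body": {
  "hand": [1,0.7,0,0,0,0,0,0],
  "translation": [
    [0,0,0.15],
    [0,0,0.3],
    [0,0,0.3],
    [0,0,0.3],
    [0,0,0.3],
    [0,0,0.3],
    [0,0,0.3],
    [0,0,0.3]
  ],
  "spin": [0,0,0,0,0,0,0,0]
}}

```text
time_s: 7.55
position: [0.4679, 0.1093, 0.1012]
ee_rot: [-0.269, 3.128, 0.01]
force: [-3.4, 9.2, 3.1]
width: 0.014
gripper_force: 60.4
```

Call:
{"method": "send_rows", "body": {
  "hand": [0,0,0,0,1,1,1,1],
  "translation": [
    [0,0,0],
    [0,0,0],
    [0,0,0],
    [0,0,0],
    [0,0,0],
    [0,0,0],
    [0,0,0],
    [0,0,0]
  ],
  "spin": [0,0,0,0,0,0,0,0]
}}

```text
time_s: 8.22
position: [0.4674, 0.1064, 0.0998]
ee_rot: [-0.268, 3.129, -0.0]
force: [-0.7, 0.8, -0.3]
width: 0.0621
gripper_force: 0.0
```

Call:
{"method": "send_rows", "body": {
  "hand": [1,1,1,1,1,1,1],
  "translation": [
    [0,0,-0.2],
    [0,0,-0.4],
    [0,0,-0.6],
    [-0.1,0,-0.8],
    [-0.25,0,-1],
    [-0.35,0,-1],
    [-0.35,0,-1]
  ],
  "spin": [0,0,0,0,0,0,0]
}}

```text
time_s: 8.8
position: [0.5415, 0.1193, 0.3027]
ee_rot: [-0.267, 3.122, 0.001]
force: [-0.7, -0.1, 0.3]
width: 0.0853
gripper_force: 0.0
```

```bash
python3 - <<'E'
from h import *
st(); C=cam('wrist'); snap('wrist','w4.png')
d=imaging.landmark_of('wrist','hub_mouth')
for e in d[:2]: print(e, at_z(C,e['location'],.15))
for q in ('guard_left_lug','guard_right_lug'):
    for e in imaging.landmark_of('wrist',q)[:1]: print(q,e,at_z(C,e['location'],.125))
u=proj(C,[.5555,.1217,.15]); print(u)
im=cv2.imread('pics/w4.png'); x,y=map(int,np.clip(u,80,[559,319])); 
cv2.imwrite('pics/w4c.png',cv2.resize(im[y-80:y+80,x-80:x+80],None,fx=3.7,fy=3.7,interpolation=cv2.INTER_CUBIC)); print(x-80,y-80)
E
```

```text
t 8.80 pos [0.5415 0.1193 0.3027] yaw 1.741 F [-0.7 -0.1  0.3] w 0.0853 gf 0.0 q [ 0.22  0.2  -0.03  1.33 -0.    0.05]
{'location': [195.8, 317.6], 'confidence': 0.59} [0.55546472 0.12119724 0.15      ]
guard_left_lug {'location': [97.9, 327.2], 'confidence': 0.79} [0.47141694 0.11545362 0.125     ]
guard_right_lug {'location': [95.7, 316.6], 'confidence': 0.68} [0.47116864 0.10580526 0.125     ]
[318.14652578 195.92828363]
238 115
```

View pics/w4c.png

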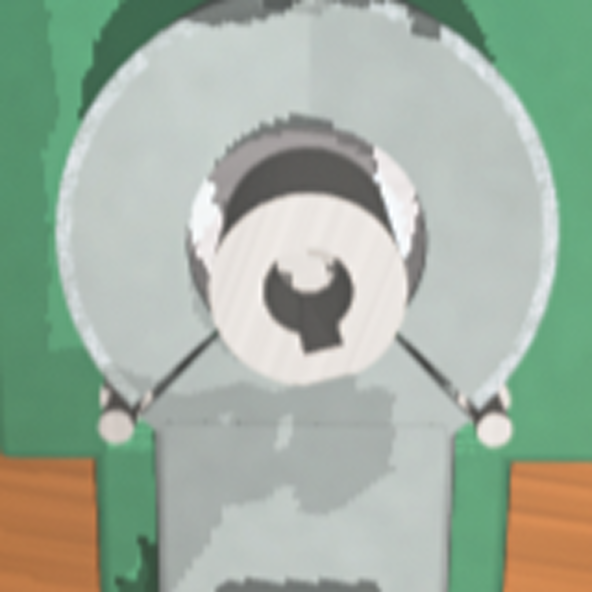

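The guard is shut: both halves meet at crop column 308. The hub face is centred at full-image pixel (321,193), and its keyway points to about (325,209). Now to the drum.

```bash
python3 - <<'E'
from h import *
C=cam('wrist'); f=lambda x,y: at_z(C,[115+y/3.7,238+x/3.7],.15)
a=f(308,290); b=f(322,349); d=b-a; print(a,'key yaw',np.arctan2(d[1],d[0]),np.linalg.norm(d))
plan(([.55,-.245,.29],None))
E
```

```text
[0.54317966 0.12228263 0.15      ] key yaw 0.39758562404742975 0.015166685208519258
tr [0.234, -1.8018, 0.0418] spin 0.0 rows>= 8.7
```

```bash
python3 - <<'E'
from h import *
st(); print(bot.read_state()['ee_rot'],bot.read_state()['joint_velocities'].round(3))
C=cam('wrist'); print(at_z(C,[195.8,317.6],.15), at_z(C,[193.4,321.2],.15))
E
```

```text
t 9.00 pos [0.5348 0.1181 0.2984] yaw 1.742 F [-0.1 -0.2  0. ] w 0.0851 gf 0.0 q [ 0.22  0.2  -0.05  1.33 -0.    0.05]
[ 2.67890181e-01 -3.12791943e+00  6.46625472e-04] [ 0.001 -0.008 -0.017  0.001 -0.001 -0.001]
[0.54591016 0.1194974  0.15      ] [0.54320559 0.12224851 0.15      ]
```

```bash
python3 - <<'E'
from h import *
C=cam('wrist'); im=snap('wrist','w5.png')
for q,z in (('hub_mouth',.15),('guard_left_hinge',.125),('guard_right_hinge',.125)):
    for e in imaging.landmark_of('wrist',q)[:1]: print(q,e, at_z(C,e['location'],z))
g=cv2.cvtColor(im,cv2.COLOR_RGB2GRAY)
m=imaging.cut_out('wrist','hub_mouth'); print([(d['box'],d['confidence']) for d in m])
cv2.imwrite('pics/w5c.png',cv2.resize(im[150:260,260:380,::-1],None,fx=5,fy=5,interpolation=cv2.INTER_CUBIC))
E
```

```text
hub_mouth {'location': [207.7, 320.3], 'confidence': 0.68} [0.55637787 0.12373605 0.15      ]
guard_left_hinge {'location': [249.0, 375.5], 'confidence': 0.63} [0.59790425 0.1873501  0.125     ]
guard_right_hinge {'location': [247.9, 265.8], 'confidence': 0.86} [0.61538211 0.07868748 0.125     ]
[([320.1, 195.1, 61.9, 69.8], 0.88)]
```

View pics/w5c.png

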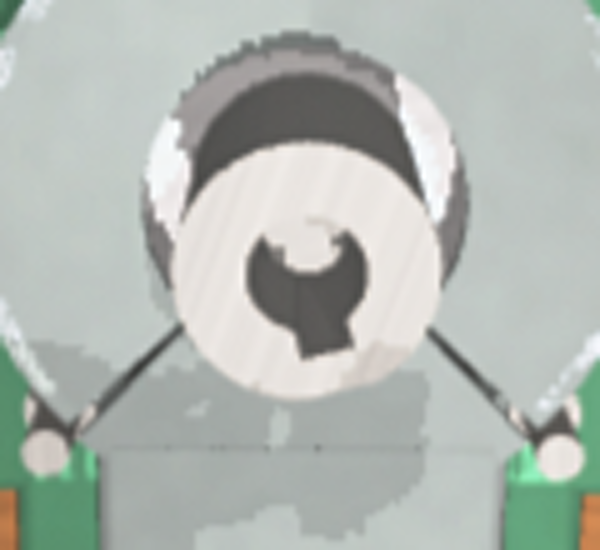

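Re-taken with the arm settled, the picture puts the face centre at full-image (321.4,204.2) and the keyway tip at (325.4,220.6).

```bash
python3 - <<'E'
from h import *
C=cam('wrist'); a=at_z(C,[204.2,321.4],.15);b=at_z(C,[220.6,325.4],.15); d=b-a
print(a,'keyyaw',np.arctan2(d[1],d[0]),np.linalg.norm(d)); plan(([.55,-.245,.29],None))
E
```

```text
[0.55367848 0.12446864 0.15      ] keyyaw 0.4017384049849033 0.015959738062466197
tr [0.2359, -1.8026, 0.0449] spin 0.0 rows>= 8.7
```

Call:
{"method": "send_rows", "body": {
  "hand": [1,1,1,1,1,1,1],
  "translation": [
    [0.02,-0.1,0],
    [0.05,-0.3,0],
    [0.08,-0.5,0],
    [0.1,-0.7,0],
    [0.12,-0.9,0],
    [0.12,-1,0],
    [0.12,-1,0]
  ],
  "spin": [0,0,0,0,0,0,0]
}}

```text
time_s: 9.83
position: [0.5462, -0.0867, 0.2991]
ee_rot: [0.261, -3.131, 0.002]
force: [0.0, -0.0, -0.0]
width: 0.0853
gripper_force: 0.0
```

Call:
{"method": "send_rows", "body": {
  "hand": [1,1,1,1,1,1,1,1],
  "translation": [
    [0.02,-0.2,0.02],
    [0.05,-0.4,0.04],
    [0.08,-0.6,0.04],
    [0.08,-0.8,0.04],
    [0.08,-0.8,0.04],
    [0.08,-0.8,0.04],
    [0.08,-0.8,0.04],
    [0.08,-0.8,0.04]
  ],
  "spin": [0,0,0,0,0,0,0,0]
}}

```text
time_s: 10.5
position: [0.5577, -0.2416, 0.2914]
ee_rot: [0.271, -3.13, -0.001]
force: [0.8, 0.3, -0.4]
width: 0.0851
gripper_force: 0.0
```

```bash
python3 - <<'E'
from h import *
import time
st(); print(bot.read_state()['joint_velocities'].round(3))
C=cam('wrist'); im=snap('wrist','w6.png'); st()
for q,z in (('drum_boss',.142),('drum',.05),('felt_cone',.05),('brush_head',.05)):
    for e in imaging.landmark_of('wrist',q)[:1]: print(q,e, at_z(C,e['location'],z))
cv2.imwrite('pics/w6c.png',cv2.resize(im[100:350,180:460,::-1],None,fx=2.4,fy=2.4,interpolation=cv2.INTER_CUBIC))
E
```

```text
t 10.50 pos [ 0.5577 -0.2416  0.2914] yaw 1.743 F [ 0.8  0.3 -0.4] w 0.0851 gf 0.0 q [-0.41  0.31  0.09  1.35  0.   -0.58]
[ 0.008 -0.006 -0.001 -0.003 -0.001 -0.003]
t 10.55 pos [ 0.5578 -0.2415  0.2915] yaw 1.744 F [-0.5  0.1  0.4] w 0.0856 gf 0.0 q [-0.41  0.31  0.09  1.35  0.   -0.58]
drum_boss {'location': [200.8, 298.6], 'confidence': 0.81} [ 0.57680792 -0.2558091   0.142     ]
drum {'location': [179.0, 305.9], 'confidence': 0.75} [ 0.57818904 -0.25214687  0.05      ]
felt_cone {'location': [94.9, 333.5], 'confidence': 0.95} [ 0.48199106 -0.23793353  0.05      ]
brush_head {'location': [149.4, 224.1], 'confidence': 0.92} [ 0.56032569 -0.34771733  0.05      ]
```

View pics/w6c.png

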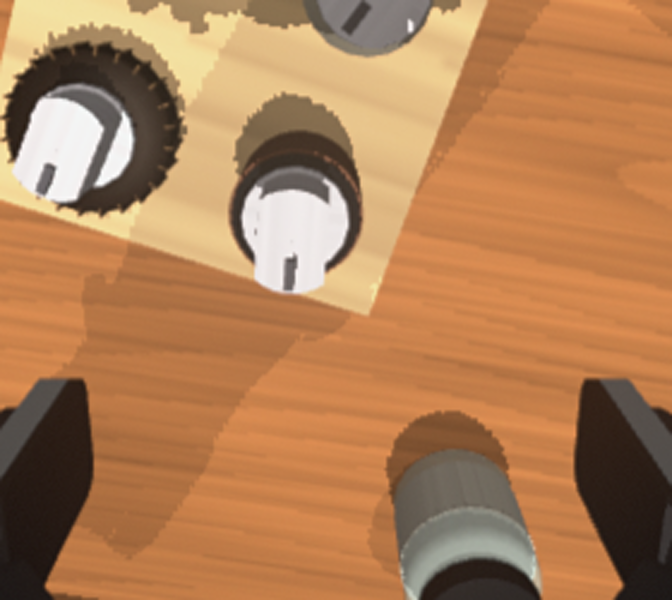

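The drum boss is at full-image (300,201), with flats left and right. Its rib runs from (301.7,207.5) to (300,220.8), so the key side faces away from the robot and the boss lies nearly in line with the tool.

```bash
python3 - <<'E'
from h import *
C=cam('wrist'); f=lambda c,r: at_z(C,[100+r/2.4,180+c/2.4],.142)
for a,b in (((292,258),(288,290)),((262,198),(254,282)),((327,205),(326,285)),((290.5,243),(290.5,273))):
    p,q=f(*a),f(*b); d=q-p; print(p,q,np.linalg.norm(d),'yaw',np.arctan2(d[1],d[0]))
l,r=f(256,250),f(327,250); print('mid',(l+r)/2,np.linalg.norm(l-r))
plan(([.5770,-.2560,.2],None))
print(yaw_now()-np.pi/2)
E
```

```text
[ 0.58289418 -0.25269756  0.142     ] [ 0.59569597 -0.25218198  0.142     ] 0.012812163071828912 yaw 0.04025185809982473
[ 0.56202485 -0.26711211  0.142     ] [ 0.59472118 -0.26528283  0.142     ] 0.03274746428807644 yaw 0.05588935339876124
[ 0.5605592  -0.24329928  0.142     ] [ 0.59126597 -0.23839556  0.142     ] 0.031095846522873467 yaw 0.1583578855868222
[ 0.57721023 -0.25416818  0.142     ] [ 0.58883345 -0.25231887  0.142     ] 0.011769424458058444 yaw 0.1577822178264668
mid [ 0.57983578 -0.25337334  0.142     ] 0.026396486076876807
tr [-0.0821, -0.0849, 0.4579] spin 0.0 rows>= 2.3
0.17245495979016012
```

```bash
python3 - <<'E'
from h import *
t=.08+np.pi/2
plan(([.5775,-.255,.175],t),([.5775,-.255,.116],t))
E
```

```text
tr [-0.0854, -0.0804, 0.5829] spin 0.0294 rows>= 2.9
tr [-0.0854, -0.0804, 0.8779] spin 0.0294 rows>= 4.2
```

Call:
{"method": "send_rows", "body": {
  "hand": [0.7,0.7,0.7,0.7,0.7,0.7,0.7,0.7],
  "translation": [
    [-0.04,-0.04,0.15],
    [-0.085,-0.08,0.35],
    [-0.085,-0.08,0.55],
    [-0.085,-0.08,0.7],
    [-0.085,-0.08,0.82],
    [-0.085,-0.08,0.878],
    [-0.085,-0.08,0.878],
    [-0.085,-0.08,0.878]
  ],
  "spin": [0.029,0.029,0.029,0.029,0.029,0.029,0.029,0.029]
}}

```text
time_s: 11.42
position: [0.5775, -0.2558, 0.1162]
ee_rot: [0.126, -3.139, -0.0]
force: [0.0, 0.0, 0.9]
width: 0.06
gripper_force: 0.0
```

Call:
{"method": "send_rows", "body": {
  "hand": [0,0,0,0,0,0],
  "translation": [
    [0,0,0],
    [0,0,0],
    [0,0,0],
    [0,0,0],
    [0,0,0],
    [0,0,0]
  ],
  "spin": [0,0,0,0,0,0]
}}

```text
time_s: 11.92
position: [0.5786, -0.2558, 0.1178]
ee_rot: [-0.126, 3.136, -0.0]
force: [-1.5, 1.8, 6.9]
width: 0.0247
gripper_force: 58.9
```

```bash
python3 - <<'E'
from h import *
st(); print(bot.read_state()['moment'],bot.read_state()['ee_rot'])
E
```

```text
t 11.92 pos [ 0.5786 -0.2558  0.1178] yaw 1.651 F [-1.5  1.8  6.9] w 0.0247 gf 58.9 q [-0.42  0.43 -0.14  1.    0.   -0.5 ]
[ 0.58234846  0.06045341 -0.02840076] [-1.26032580e-01  3.13566331e+00 -1.95816359e-04]
```

Call:
{"method": "send_rows", "body": {
  "hand": [0,0,0,0,0,0,0,0],
  "translation": [
    [0,0,-0.05],
    [0,0,-0.15],
    [0,0,-0.35],
    [0,0,-0.55],
    [0,0,-0.75],
    [0,0,-0.95],
    [0,0,-0.95],
    [0,0,-0.95]
  ],
  "spin": [0,0,0,0,0,0,0,0]
}}

```text
time_s: 12.58
position: [0.5785, -0.2568, 0.309]
ee_rot: [-0.125, 3.134, -0.005]
force: [0.3, -0.0, -4.8]
width: 0.025
gripper_force: 59.7
```

```bash
python3 - <<'E'
from h import *
st(); im=snap('wrist','w7.png')
for q in ('drum_boss','drum','drum_tip'):
    for e in imaging.landmark_of('wrist',q)[:2]: print(q,e)
st(); print(bot.read_state()['ee_rot'])
E
```

```text
t 12.58 pos [ 0.5785 -0.2568  0.309 ] yaw 1.651 F [ 0.3 -0.  -4.8] w 0.0250 gf 59.7 q [-0.42  0.36  0.19  1.4  -0.   -0.5 ]
drum_boss {'location': [288.7, 318.4], 'confidence': 0.98}
drum {'location': [105.9, 291.3], 'confidence': 0.53}
drum_tip {'location': [154.7, 607.0], 'confidence': 0.4}
t 12.78 pos [ 0.576  -0.2556  0.3033] yaw 1.651 F [ 0.2 -0.7 -3.5] w 0.0249 gf 59.7 q [-0.42  0.36  0.18  1.4  -0.   -0.5 ]
[ 1.25155806e-01 -3.13524203e+00 -2.75029111e-03]
```

View pics/w7.png

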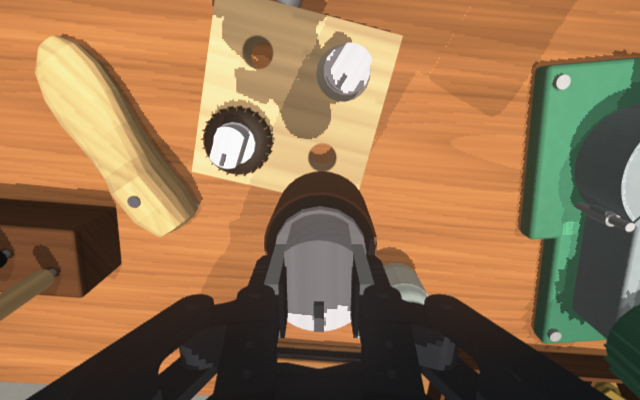

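The drum is held upright between the pads. The boss centre is at (318,289) and the rib at (319,317), on the side away from the robot. Next I'll work out its offset in the tool frame.

```bash
cat >> h.py <<'E'
def in_tool(rc,zt):
    c=imaging.calibration('wrist'); T=np.array(c['tool_from_camera']); K=cam('top')[0]*0
    K=np.array([[c['fx'],0,c['cx']],[0,c['fy'],c['cy']],[0,0,1]])
    d=T[:3,:3]@np.linalg.inv(K)@np.array([rc[1],rc[0],1.]); return T[:3,3]+d*(zt-T[2,3])/d[2]
E
python3 - <<'E'
from h import *
print('boss',in_tool([288.7,318.4],-.0245),'rib',in_tool([303,319],-.0245),in_tool([331,319],-.0245))
print('cyl left/right at top', in_tool([225,268],.012+.0),in_tool([225,377],.012))
t=.402+np.pi/2
# hub target
s=bot.read_state(); r=R.from_rotvec(s['ee_rot']).as_matrix(); print('tilt z',r[:,2])
plan(([.5545,.124,.30],t))
E
```

```text
boss [ 0.00088723  0.00016735 -0.0245    ] rib [-0.00552478  0.00040372 -0.0245    ] [-0.01860137  0.00040781 -0.0245    ]
cyl left/right at top [ 0.01345019 -0.02408746  0.012     ] [0.01342653 0.02842737 0.012     ]
tilt z [-0.00391921  0.00159798 -0.99999104]
tr [-0.0439, 1.9003, 0.0164] spin -0.1026 rows>= 9.1
```

Call:
{"method": "send_rows", "body": {
  "hand": [0,0,0,0,0,0,0],
  "translation": [
    [0,0.1,0],
    [0,0.25,0],
    [0,0.43,0],
    [-0.02,0.61,0],
    [-0.02,0.79,0],
    [-0.02,0.95,0],
    [-0.02,0.95,0]
  ],
  "spin": [0,0,0,0,0,0,0]
}}

```text
time_s: 13.37
position: [0.5644, -0.0607, 0.3039]
ee_rot: [0.134, -3.135, -0.006]
force: [0.1, -0.1, -2.3]
width: 0.0249
gripper_force: 60.5
```

Call:
{"method": "send_rows", "body": {
  "hand": [0,0,0,0,0,0,0,0],
  "translation": [
    [0,0.2,0],
    [0,0.38,0],
    [0,0.5,0],
    [0,0.5,0],
    [0,0.5,0],
    [0,0.5,0],
    [0,0.5,0],
    [0,0.5,0]
  ],
  "spin": [0,0,0,0,0,0,0,0]
}}

```text
time_s: 14.03
position: [0.558, 0.0324, 0.3052]
ee_rot: [0.123, -3.138, 0.0]
force: [-0.1, 0.8, -2.9]
width: 0.025
gripper_force: 61.1
```

```bash
python3 - <<'E'
from h import *
for k in range(3):
    C=cam('wrist'); im=snap('wrist','w8.png')
    for e in imaging.landmark_of('wrist','hub_mouth')[:1]: print(e, at_z(C,e['location'],.15))
st(); u=proj(C,[.5545,.124,.15]); x,y=map(int,u); print(x,y)
x=min(max(x,60),579); y=min(max(y,60),339)
cv2.imwrite('pics/w8c.png',cv2.resize(im[y-60:y+60,x-60:x+60,::-1],None,fx=5,fy=5,interpolation=cv2.INTER_CUBIC)); print(x-60,y-60)
for e in imaging.cut_out('wrist','hub_mouth')[:1]: print(e['box'])
E
```

```text
{'location': [185.6, 420.3], 'confidence': 0.63} [0.55463549 0.12382984 0.15      ]
{'location': [185.1, 417.2], 'confidence': 0.88} [0.55463899 0.12125136 0.15      ]
{'location': [187.3, 417.2], 'confidence': 0.65} [0.55672633 0.1219103  0.15      ]
t 14.33 pos [0.5581 0.033  0.3057] yaw 1.650 F [-0.8 -0.  -3.4] w 0.0249 gf 61.1 q [ 0.06  0.22 -0.01  1.35 -0.   -0.02]
419 185
359 125
[412.2, 176.6, 70.3, 62.9]
```

View pics/w8c.png

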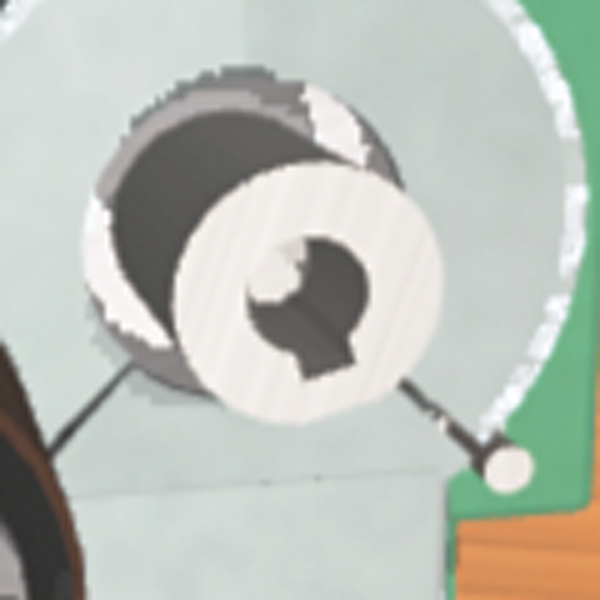

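The hub face is centred at full-image (420.6,183.3) and the keyway tip is at (424.8,199.5). The drum rim shows at the lower left, clear of the hub.

```bash
python3 - <<'E'
from h import *
C=cam('wrist'); a=at_z(C,[183.3,420.6],.15); b=at_z(C,[199.5,424.8],.15); d=b-a
print(a,'keyyaw',np.arctan2(d[1],d[0]))
g=[.5541,.1237]
for z in (.29,.25,.228): plan(([*g,z],.395+np.pi/2))
E
```

```text
[0.55282342 0.12474329 0.15      ] keyyaw 0.4043195126701234
tr [-0.0159, 0.453, 0.0788] spin -0.1004 rows>= 2.2
tr [-0.0159, 0.453, 0.2788] spin -0.1004 rows>= 2.6
tr [-0.0159, 0.453, 0.3888] spin -0.1004 rows>= 2.9
```

```bash
python3 - <<'E'
from h import *
plan(([.5545,.1232,.275],.402+np.pi/2))
E
```

```text
tr [-0.0177, 0.4504, 0.1538] spin -0.1027 rows>= 2.3
```

Call:
{"method": "send_rows", "body": {
  "hand": [0,0,0,0,0,0,0,0],
  "translation": [
    [-0.005,0.15,0],
    [-0.01,0.3,0],
    [-0.018,0.42,0.05],
    [-0.018,0.45,0.1],
    [-0.018,0.45,0.154],
    [-0.018,0.45,0.154],
    [-0.018,0.45,0.154],
    [-0.018,0.45,0.154]
  ],
  "spin": [-0.03,-0.06,-0.09,-0.1027,-0.1027,-0.1027,-0.1027,-0.1027]
}}

```text
time_s: 15.05
position: [0.5547, 0.1226, 0.2753]
ee_rot: [-0.625, 3.079, -0.0]
force: [-0.9, 1.8, -2.3]
width: 0.0247
gripper_force: 61.3
```

```bash
python3 - <<'E'
from h import *
st(); print(bot.read_state()['ee_rot'],bot.read_state()['moment'])
plan(([.5545,.1232,.262],.402+np.pi/2),([.5545,.1232,.25],.402+np.pi/2))
for n in ('top','scene'):
    C=cam(n); imaging.read_camera(n)
    for q,z in (('drum_boss',.299),('hub_mouth',.15)):
        for e in imaging.landmark_of(n,q)[:1]: print(n,q,e,at_z(C,e['location'],z))
E
```

```text
t 15.05 pos [0.5547 0.1226 0.2753] yaw 1.971 F [-0.9  1.8 -2.3] w 0.0247 gf 61.3 q [ 0.22  0.24 -0.05  1.29 -0.   -0.18]
[-6.25088345e-01  3.07853561e+00 -4.52183906e-04] [-0.01375075  0.00921399 -0.00737892]
tr [-0.0004, 0.0033, 0.0664] spin -0.0004 rows>= 0.3
tr [-0.0004, 0.0033, 0.1264] spin -0.0004 rows>= 0.6
scene drum_boss {'location': [142.2, 348.2], 'confidence': 0.88} [0.55656343 0.1213503  0.299     ]
scene hub_mouth {'location': [175.6, 347.8], 'confidence': 0.79} [0.55077343 0.13490296 0.15      ]
```

Call:
{"method": "send_rows", "body": {
  "hand": [0,0,0,0,0,0,0,0],
  "translation": [
    [0,0,0.03],
    [0,0,0.06],
    [0,0,0.075],
    [0,0,0.09],
    [0,0,0.105],
    [0,0,0.12],
    [0,0,0.13],
    [0,0,0.13]
  ],
  "spin": [0,0,0,0,0,0,0,0]
}}

```text
time_s: 16.02
position: [0.5544, 0.1233, 0.2483]
ee_rot: [0.628, -3.078, 0.0]
force: [0.5, -0.8, -3.4]
width: 0.0247
gripper_force: 61.4
```

```bash
python3 - <<'E'
from h import *
st(); print(bot.read_state()['ee_rot'],bot.read_state()['moment'])
E
```

```text
t 16.02 pos [0.5544 0.1233 0.2483] yaw 1.973 F [ 0.5 -0.8 -3.4] w 0.0247 gf 61.4 q [ 0.22  0.25 -0.1   1.23 -0.   -0.18]
[ 6.27989133e-01 -3.07765963e+00  4.44948203e-04] [-0.08088809 -0.31877911  0.02598469]
```

Call:
{"method": "send_rows", "body": {
  "hand": [0,0,0,0,0,0,0,0],
  "translation": [
    [0,0,0.01],
    [0,0,0.02],
    [0,0,0.03],
    [0,0,0.04],
    [0,0,0.05],
    [0,0,0.055],
    [0,0,0.055],
    [0,0,0.055]
  ],
  "spin": [0,0,0,0,0,0,0,0]
}}

```text
time_s: 16.68
position: [0.5545, 0.1234, 0.2378]
ee_rot: [0.628, -3.078, 0.0]
force: [0.9, -0.3, -4.4]
width: 0.0249
gripper_force: 61.4
```

```bash
python3 - <<'E'
from h import *
st(); print(bot.read_state()['moment'])
E
```

```text
t 16.68 pos [0.5545 0.1234 0.2378] yaw 1.973 F [ 0.9 -0.3 -4.4] w 0.0249 gf 61.4 q [ 0.22  0.25 -0.12  1.2  -0.   -0.18]
[-0.09298882 -0.16123208 -0.02236706]
```

Call:
{"method": "send_rows", "body": {
  "hand": [0,0,0,0,0,0,0,0],
  "translation": [
    [0,0,0.02],
    [0,0,0.04],
    [0,0,0.055],
    [0,0,0.07],
    [0,0,0.085],
    [0,0,0.1],
    [0,0,0.1],
    [0,0,0.1]
  ],
  "spin": [0,0,0,0,0,0,0,0]
}}

```text
time_s: 17.35
position: [0.555, 0.1237, 0.2189]
ee_rot: [-0.628, 3.076, 0.001]
force: [-2.1, 0.2, 7.3]
width: 0.0252
gripper_force: 62.9
```

Call:
{"method": "send_rows", "body": {
  "hand": [0,0,0,0],
  "translation": [
    [0,0,0.01],
    [0,0,0.02],
    [0,0,0.02],
    [0,0,0.02]
  ],
  "spin": [0,0,0,0]
}}

```text
time_s: 17.68
position: [0.5553, 0.1239, 0.2178]
ee_rot: [-0.627, 3.074, 0.001]
force: [-6.5, -0.7, 22.7]
width: 0.0249
gripper_force: 64.9
```

Call:
{"method": "send_rows", "body": {
  "hand": [0,0,0,0,0,0],
  "translation": [
    [0,0,0.01],
    [0,0,0.01],
    [0,0,0.01],
    [0,0,0.01],
    [0,0,0.01],
    [0,0,0.01]
  ],
  "spin": [0,0,0,0,0,0]
}}

```text
time_s: 18.18
position: [0.5555, 0.124, 0.2177]
ee_rot: [-0.627, 3.072, 0.001]
force: [-10.9, -0.8, 35.6]
width: 0.0249
gripper_force: 66.4
```

```bash
python3 - <<'E'
from h import *
st(); r=R.from_rotvec(bot.read_state()['ee_rot']).as_matrix(); print(r[:,2], bot.read_state()['moment'])
C=cam('wrist'); imaging.read_camera('wrist')
for q in ('drum_boss','guard_left_lug','guard_right_lug'):
    for e in imaging.landmark_of('wrist',q)[:1]: print(q,e,in_tool(e['location'],-.0245) if 'boss' in q else at_z(C,e['location'],.125))
E
```

```text
t 18.18 pos [0.5555 0.124  0.2177] yaw 1.973 F [-10.9  -0.8  35.6] w 0.0249 gf 66.4 q [ 0.22  0.26 -0.16  1.15  0.   -0.18]
[ 0.00607872  0.00202683 -0.99997947] [-0.48302814  2.76590798 -0.0621406 ]
drum_boss {'location': [289.4, 316.0], 'confidence': 0.69} [ 0.00047244 -0.0007883  -0.0245    ]
guard_left_lug {'location': [79.6, 357.2], 'confidence': 0.84} [0.46982683 0.11497352 0.125     ]
guard_right_lug {'location': [75.2, 345.3], 'confidence': 0.63} [0.47039979 0.10678273 0.125     ]
```

The force rose 13 N with no further travel, so the collar is on the hub. The boss hasn't slipped in the grip, and the lugs are 8 mm apart centre to centre, which means shut.

```bash
python3 -c "
from h import *
print(workorder.close_job())"
```

```text
the job is handed in; nothing more can be done
None
```

The job is handed in: both guard halves were shut, and the drum was keyed in the hub, pressed fully home and still held; the hand-in gave no verdict, and I didn't re-check the other items on the bench at the end.

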